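# Prove the circular saw dead, then hold its sprung blade guard open

## Task

The cordless circular saw is clamped on its side for a blade check, with its battery out. Squeeze its trigger right in and let it spring back, to prove the saw dead; then swing the sprung blade guard open by its lever to 60 degrees from closed and finish still holding the lever, with the guard steady there, so I can look over the teeth. Leave the things lying on the bench alone.

Things in the scene. Friction and masses are not known exactly. Their poses are not given: they have to be found in the camera images.
- saw: 190 mm cordless circular saw, fixed, lying on its motor, blade side up. Origin: on the bench below the blade's axis; z up, x the cutting direction, y from the base plate to the handles. Upright base plate at y -0.03, x +-0.15, 168 mm high. Upper guard: +y half, radius 107 mm, 148 mm high, lip on top from radius 82 mm. Blade face 131 mm high. Timber block and clamps at y -0.17 to 0, under 75 mm.
- spindle (a point): Top of the arbor bolt in the middle of the blade, 141 mm above the bench; the lower guard turns about the vertical line through it.
- grip_mid (a point): Centre of the rear grip, a black level bar 136 long, 32 wide, 34 mm high, fixed to the saw, 100 mm above the bench, at saw x -0.165, y 0.085. The bar runs at -150 degrees (rearward) in the saw's x, y; across it, at -60 degrees, the trigger side. Measured that way, bar and trigger span -16 to +30 mm: 46 mm, 39.5 mm when squeezed. Both sides are open for over 30 mm, down to 87 mm above the bench.
- trigger_face (a point): Middle of the trigger's outer face, 30 mm out from the grip's centre across the bar (at -60 degrees in the saw's x, y) and 2 mm along it; the face is about 44 mm long and 20 mm high.
- trigger (a joint): Angle of the sprung trigger: 0 released, 0.25 rad fully squeezed into the grip (6.5 mm at the middle of its face; about 8 N there). It springs back by itself.
- guard (a joint): Angle of the lower blade guard about the blade's axis: 0 closed (sprung against its stop), growing as it opens, clockwise seen from above, up to 2.1 rad. 60 degrees is 1.047 rad. The spring pulls it shut with about 5 N at the lever when closed, 9 N at 60 degrees; let go, it snaps shut.
- guard_lever: The lever of the lower guard: a black upright fin, 20 mm along the radius, 11 mm thick along the arc, 41 mm high. Origin: middle of its foot, 141 mm above the bench, 69 mm from the blade's axis; top at 182 mm. x points away from the axis, y along the arc (it opens towards -y), z up. Closed it is at saw x -0.060, y 0.034; at 60 degrees at 0, 0.069. Its sides are open down to 148 mm.
- battery: The saw's battery pack, removed and loose on the bench, 112 x 74 x 59 mm; leave it alone. Origin: centre of its underside.
- hex_key: L-shaped hex key lying loose on the bench, 118 x 42 mm, 8 mm thick; leave it alone. Origin: on the bench at the middle of its long leg.
- tape: Tape measure standing loose on the bench, 84 x 42 x 62 mm; leave it alone. Origin: centre of its underside.

How it is judged:
By the outcome, as a careful person would: the job done as asked, in the order asked, and still so for the second after the job is handed in, while the arm keeps its last pose, push and grip.
It also fails if it takes over 48 s, if anything falls off the work surface, if the arm or the gripper's body presses on something with over 40 N, if the wrist force passes 120 N, or if a joint passes its speed limit or range.

## Robot

A 6-joint arm with a two-finger parallel gripper is mounted at the origin on the work surface. World frame = base frame: x ahead of the robot, y to its left, z up, the work surface at z = 0. Lengths are in mm, angles in rad, forces in N, time in s.
With the tool pointing down it reaches from about 350 to 875 mm from the base axis. Payload 4.2 kg.
Tool frame: the origin (TCP) lies between the finger pads; the fingertips stand 25 mm ahead of it and the grasp point (between the pads) lies 6 mm ahead of it; z points along the fingers, y is the line along which they close (so a half turn about z gives the same grasp; the last joint's range is limited). The gripper opens to 85 mm and grips with 20 to 120 N. Pads are 22 mm wide; open, the fingers measure 114 mm over their backs; the gripper's body (76 mm by 85 mm) begins 54 mm behind the grasp point. The pads swing forward as they close: fully open they stand 13 mm farther back than shut.
Start: joints at [-0.963, 0.385, 0.008, 0, -1.194, -0.259], TCP at [213.621, -587.337, 229.912] pointing down, gripper open.
Joint ranges: [-3.14, 3.14], [-1.21, 2.06], [-1.07, 1.41], [-3.16, 2.05], [-2.99, -0.16], [-3.1, 3.1]. Speed limits (rad/s): [2.79, 2.79, 3.14, 3.14, 3.14, 3.14].

## Interface

Orientations are given as a unit quaternion [x, y, z, w].
In Python, from bench import arm gives the robot as it stands.
- The arm moves only by the shell command python3 -m pendant 'ROWS'. ROWS is JSON, a list of rows, each a list of 7 numbers: the shift along the tool's x, y, z in m, then the turn, a rotation vector about the tool's x, y, z in degrees, then the finger opening in m, from 0 to 0.0854. In form: [[x, y, z, wx, wy, wz, fingers], ...]. A call has 1 to 12 rows; each row shifts and turns the commanded pose from where the row before left it, along the tool's axes as they then stand; what a row does not reach is not made up. A row lasts 1/10 s, in which the tool goes at most 50 mm and 8.59 degrees, less where a joint would pass 70% of its speed; a pose out of reach is approached as far as the arm can. A call is refused whole if a number of a shift passes 0.05 or a number of a turn 8.59, either way. A call with a gripper value outside its range is refused whole. The fingers move at their own pace and stop on an object; the grip force is fixed at half the most. Time passes only in rows, so rows that do not move let the fingers close. It gives the time, the measured TCP pose, the force, the opening and the grip force at its end, in the units of the state.
- arm.read_state(): the state, without advancing time (a new reading comes with each control period).
- arm.get_image(name): name is "scene" or "side" or "wrist"; returns a dict with "image" (420x560x3 uint8, red, green, blue), "fx", "fy", "cx", "cy" (pixels), "xyz" and "rotation" of the camera in the world. Camera axes: x right, y down, z forward; pixel columns grow to the right and rows downward; lengths in mm; the calibration is good to about 2 mm. The wrist camera is an equidistant fisheye: a pixel r from the principal point sees the ray r / f radians off the axis. A picture is of the moment at which its call begins. There is no depth.
- arm.job_done(): hands the job in; it is judged then, once.
The state is a dict: "clock": time; "joints": joint angles; "joint_vel": joint speeds; "joint_efforts": joint torques, N m; "position": TCP position; "ee_rot": TCP orientation; "contact_force": force on the tool from outside, world axes, zero at the start; "wrist_torque": the same for the moment, N m; "gripper_width": finger opening in mm; "grasp_force": force on a finger pad.
Only numpy, scipy, OpenCV 4.12 (cv2) and the standard library are available. Lean on these libraries where they do the work, as an engineer would, in place of code of your own. Each camera call takes 0.05 s, during which the arm holds its last target. There are 200 camera calls.

## Working session

There is one attempt and no reset: what is moved stays moved. The work goes in short steps, Python scripts to look and compute and a shell command to move; the robot and the scene stay as the last step left them, time stands still between calls to the robot, and variables do not carry over. Pictures are saved under pics/ and viewed, at most 10 in all, crops included, and the job is handed in when it is done.

```bash
mkdir -p pics; python3 - <<'E'
from bench import arm
import cv2,json
for n in ("scene","side"):
    d=arm.get_image(n); cv2.imwrite(f"pics/{n}0.png",d["image"][:,:,::-1])
    print(n,{k:(v if not hasattr(v,'tolist') else v.tolist()) for k,v in d.items() if k!="image"})
print(arm.read_state())
E
```

```text
scene {'fx': 416.4119196528846, 'fy': 416.4119196528846, 'cx': 278.09978314014563, 'cy': 206.48918608180583, 'xyz': [961.6460308378158, -159.50782699936275, 853.3349885669207], 'rotation': [0.7910522854881236, 0.5495276272905965, -0.15366755189765796, -0.22054920530839445]}
side {'fx': 510.1893556028467, 'fy': 510.1893556028467, 'cx': 276.9788533115869, 'cy': 217.3994097930668, 'xyz': [-40.38165890803325, 610.830102055674, 600.4753062355439], 'rotation': [-0.3172086099711854, 0.8094812893873228, -0.45647869973898275, 0.1890659582701062]}
{'clock': 0.1, 'joints': array([-9.63366607e-01,  3.85502920e-01,  6.75581741e-03, -3.99619318e-04,
       -1.19398467e+00, -2.58593448e-01]), 'joint_vel': array([ 1.24203143e-03, -2.68611801e-03,  1.87345133e-03,  7.39422360e-04,
       -2.08303997e-03,  3.24392378e-05]), 'joint_efforts': array([ 2.27269520e-04, -3.93320346e+01,  1.88930190e+01,  4.19795126e+00,
       -2.58536878e-03,  2.13551566e-06]), 'position': array([ 213.45552377, -586.8695104 ,  228.9195619 ]), 'ee_rot': array([-1.73462463e-01,  9.84839988e-01,  9.56337530e-04, -2.37483235e-04]), 'contact_force': array([-0.26794579,  0.13805299, -0.83640039]), 'wrist_torque': array([-0.01961283,  0.02742069, -0.01103342]), 'grasp_force': 0.0, 'gripper_width': 85.71954691564927}
```

View pics/scene0.png

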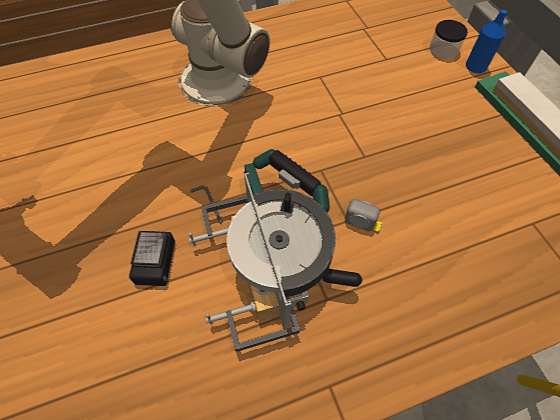

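View pics/side0.png

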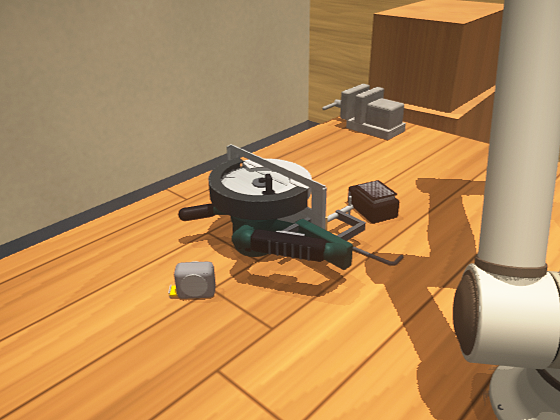

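The scene view shows the spindle near (280,239), the lever near (287,203), the grip from about (275,156) to (320,192), and the trigger near (289,178). In the side view the spindle is near (262,183), with the grip around (285,245). I'll enlarge both.

```bash
python3 - <<'E'
import cv2,numpy as np
a=cv2.imread("pics/scene0.png")[140:300,215:375]; b=cv2.imread("pics/side0.png")[130:290,170:370]
cv2.imwrite("pics/c1.png",cv2.resize(a,(600,600),interpolation=cv2.INTER_CUBIC)) # 3.75
cv2.imwrite("pics/c2.png",cv2.resize(b,(750,600),interpolation=cv2.INTER_CUBIC)) # 3.75
E
```

```text
(no output)
```

View pics/c1.png

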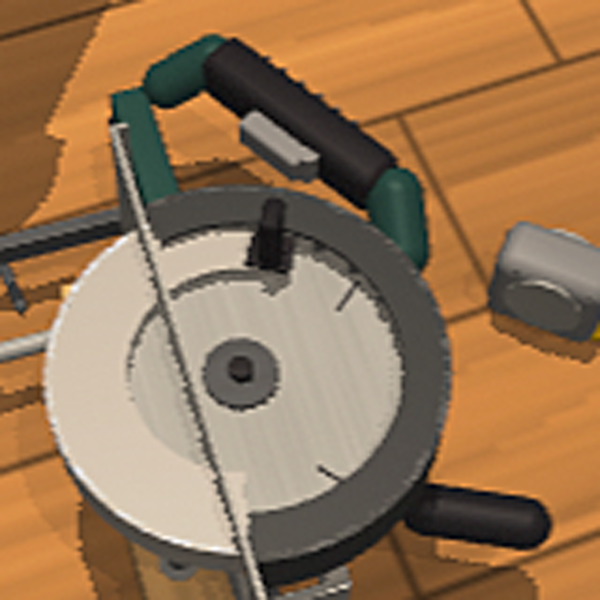

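View pics/c2.png

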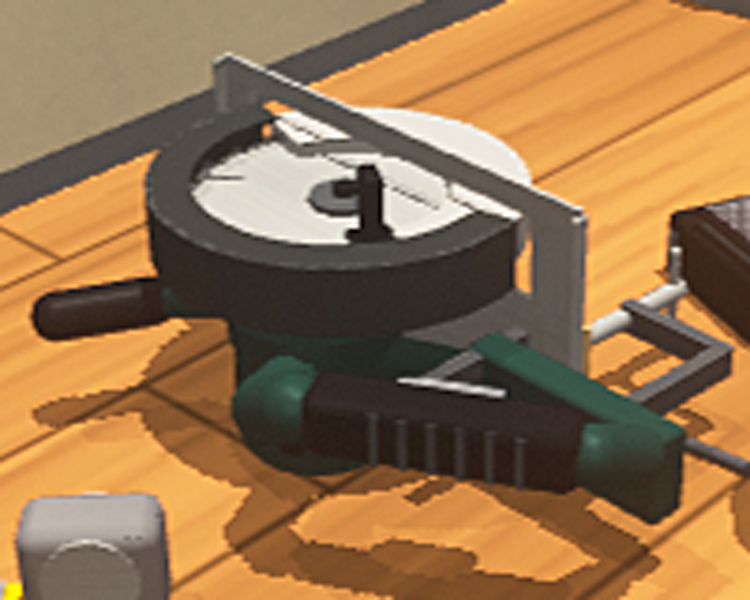

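```bash
cat > h.py <<'E'
import numpy as np
from scipy.spatial.transform import Rotation as R
from scipy.optimize import least_squares
C={'scene':(416.412,278.1,206.489,[961.646,-159.508,853.335],[0.7910522854881236,0.5495276272905965,-0.15366755189765796,-0.22054920530839445]),
'side':(510.189,276.979,217.399,[-40.382,610.83,600.475],[-0.3172086099711854,0.8094812893873228,-0.45647869973898275,0.1890659582701062])}
def proj(n,P):
    f,cx,cy,t,q=C[n]; p=R.from_quat(q).inv().apply(np.atleast_2d(P)-t); return np.c_[cx+f*p[:,0]/p[:,2],cy+f*p[:,1]/p[:,2]]
def S(p,v):
    p=np.atleast_2d(np.array(p,float)); r=R.from_euler('z',v[2]).apply(p); return r+[v[0],v[1],0]
E
python3 - <<'E'
from h import *
a=lambda u,v:(215+u/3.75,140+v/3.75); b=lambda u,v:(170+u/3.75,130+v/3.75)
obs=[('scene',(0,0,141),a(240,369)),('scene',(-150,-30,168),a(118,125)),('scene',(-60,34,182),a(272,206)),('scene',(-165,85,100),a(297,120)),
('side',(0,0,141),b(345,190)),('side',(-60,34,182),b(370,172)),('side',(-150,-30,168),b(580,213)),('side',(150,-30,168),b(218,58))]
def f(v): return np.concatenate([(proj(n,S(p,v))[0]-o) for n,p,o in obs])
best=min((least_squares(f,[450,-150,y],loss='soft_l1') for y in (0,1.5,3,-1.5)),key=lambda s:s.cost)
print(best.x,np.degrees(best.x[2])); print(f(best.x).reshape(-1,2).round(1))
v=best.x
for n,p in dict(spindle=(0,0,141),grip=(-165,85,100),trig=(-165+30*.5-2*.866,85-30*.866-1,100),lever=(-60,34,162),lev60=(0,69,162)).items(): print(n,S(p,v).round(1))
E
```

```text
[621.07764176 -32.45926609  -6.36712566] -364.8094277330269
[[-0.5 -1.7]
 [-2.1 -2.7]
 [-0.4  0.8]
 [ 1.1  0.2]
 [-1.  -1.3]
 [-1.4 -0.2]
 [ 1.4  0.8]
 [-1.1 -3.2]]
spindle [[621.1 -32.5 141. ]]
grip [[463.8  66.1 100. ]]
trig [[474.7  38.1 100. ]]
lever [[564.1   6.5 162. ]]
lev60 [[626.9  36.3 162. ]]
```

```bash
cat >> h.py <<'E'
def tool_delta(target_xyz,yaw_y_deg,s):
    """shift in the current tool frame (m) and turn about tool z (deg) to have tool y at yaw (mod 180), plus tilt error"""
    Rt=R.from_quat(s['ee_rot']); d=Rt.inv().apply(np.array(target_xyz)-s['position'])/1000
    y=Rt.apply([0,1,0]); a=np.degrees(np.arctan2(y[1],y[0])); t=-(yaw_y_deg-a)
    z=Rt.apply([0,0,1])
    return d.round(4),round((t+90)%180-90,2),z.round(4),round(a,1)
E
python3 - <<'E'
from h import *; from bench import arm
print(tool_delta([490,20,340],115.2,arm.read_state()))
E
```

```text
(array([-0.4672,  0.4761, -0.1102]), np.float64(-5.22), array([-8.0e-04,  1.8e-03, -1.0e+00]), np.float64(110.0))
```

```bash
python3 -m pendant '[[0,0,-0.04,0,0,0,0.065],[0,0,-0.04,0,0,0,0.065],[-0.02,0.02,-0.03,0,0,0,0.065],[-0.03,0.03,0,0,0,0,0.065],[-0.03,0.03,0,0,0,0,0.065],[-0.03,0.03,0,0,0,0,0.065],[-0.03,0.03,0,0,0,0,0.065],[-0.03,0.03,0,0,0,0,0.065],[-0.03,0.03,0,0,0,0,0.065],[-0.03,0.03,0,0,0,0,0.065],[-0.03,0.03,0,0,0,0,0.065],[-0.03,0.03,0,0,0,0,0.065]]'
python3 -m pendant '[[-0.03,0.03,0,0,0,0,0.065],[-0.03,0.03,0,0,0,0,0.065],[-0.03,0.03,0,0,0,0,0.065],[-0.03,0.03,0,0,0,-5,0.065],[-0.03,0.03,0,0,0,0,0.065],[-0.02,0.025,0,0,0,0,0.065],[0,0,0,0,0,0,0.065],[0,0,0,0,0,0,0.065]]'
python3 - <<'E'
from h import *; from bench import arm
import cv2
s=arm.read_state();print(s['joints'],tool_delta([490,20,340],115.2,s))
d=arm.get_image("wrist"); cv2.imwrite("pics/w0.png",d["image"][:,:,::-1]); print({k:v for k,v in d.items() if k!='image'})
E
```

```text
clock: 1.3
position: [387.1, -213.9, 339.7]
ee_rot: [-0.173, 0.985, 0.0, -0.0]
contact_force: [0.6, -0.1, 0.1]
gripper_width: 65.3
grasp_force: 0.0
clock: 2.1
position: [480.7, 9.6, 339.3]
ee_rot: [-0.217, 0.976, -0.0, -0.001]
contact_force: [-0.4, 0.2, 0.3]
gripper_width: 65.0
grasp_force: 0.0
[ 3.58777435e-01  7.24362182e-02 -1.31850443e-01 -1.71235078e-04
 -1.36798596e+00 -1.49187922e+00] (array([-0.0128,  0.0054, -0.0007]), np.float64(-0.12), array([-1.4e-03, -4.0e-04, -1.0e+00]), np.float64(115.1))
{'fx': 325.19226210127806, 'fy': 325.19226210127806, 'cx': 278.83736743698927, 'cy': 215.59559169053264, 'xyz': array([413.72369393, -22.32990085, 483.39287021]), 'rotation': array([0.53122263, 0.83455215, 0.12350731, 0.07791769])}
```

View pics/w0.png

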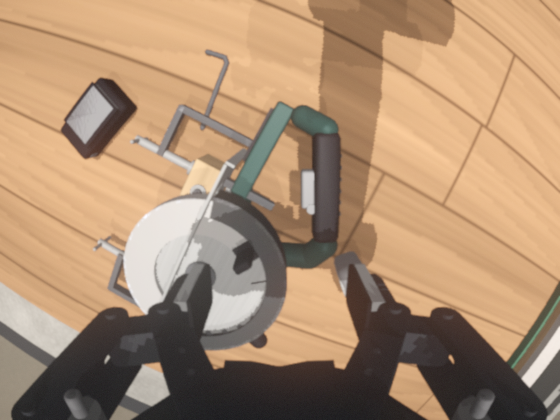

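The wrist view shows the black bar from (327,137) to (327,240) with the trigger at (309,192), and the lever near (245,257). The spindle is near (200,275), behind a finger. I'll enlarge it.

```bash
python3 - <<'E'
import cv2
a=cv2.imread("pics/w0.png")[95:295,180:360]
cv2.imwrite("pics/c3.png",cv2.resize(a,(540,600),interpolation=cv2.INTER_CUBIC))
E
```

```text
(no output)
```

View pics/c3.png

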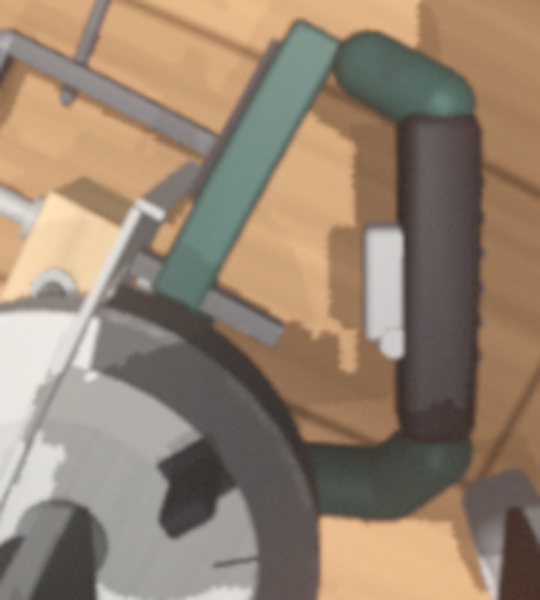

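```bash
cat >> h.py <<'E'
W=(325.1923,278.837,215.596,[413.724,-22.330,483.393],[0.53122263,0.83455215,0.12350731,0.07791769])
def projw(P,W=W):
    f,cx,cy,t,q=W; p=R.from_quat(q).inv().apply(np.atleast_2d(P)-t); r=np.hypot(p[:,0],p[:,1]); th=np.arctan2(r,p[:,2])
    return np.c_[cx+f*th*p[:,0]/r,cy+f*th*p[:,1]/r]
E
python3 - <<'E'
from h import *
a=lambda u,v:(215+u/3.75,140+v/3.75); b=lambda u,v:(170+u/3.75,130+v/3.75); c=lambda u,v:(180+u/3,95+v/3)
cb,sb=np.cos(np.radians(-150)),np.sin(np.radians(-150)); ca,sa=np.cos(np.radians(-60)),np.sin(np.radians(-60))
g=lambda l,t,z:(-165+l*cb+t*ca,85+l*sb+t*sa,z)
obs=[('scene',(0,0,141),a(240,369)),('scene',(-150,-30,168),a(118,125)),('scene',(-60,34,182),a(272,206)),('scene',g(0,0,105),a(297,120)),
('side',(0,0,141),b(345,190)),('side',(-60,34,182),b(370,172)),('side',(-150,-30,168),b(580,213)),('side',(150,-30,168),b(218,58)),
('w',(-150,-30,168),c(150,210)),('w',g(68,0,105),c(440,115)),('w',g(-68,0,105),c(440,440)),('w',g(2,30,105),c(365,283))]
P=lambda n,p:(projw(p) if n=='w' else proj(n,p))[0]
for sub,nm in ((obs,'all'),(obs[8:],'wrist'),(obs[:8],'fixed')):
    f=lambda v:np.concatenate([(P(n,S(p,v))-o) for n,p,o in sub])
    s=least_squares(f,[621,-32,-.084],loss='soft_l1'); v=s.x
    print(nm,v[:2].round(1),np.degrees(v[2]).round(2)); 
    if nm!='fixed': print(f(v).reshape(-1,2).round(1).tolist())
    for k,p in dict(spindle=(0,0,141),grip=g(0,0,100),trig=g(2,30,100),lever=(-60,34,162)).items(): print(k,S(p,v).round(1)[0])
    print('pred c3 lever top/foot',[((projw(S((-60,34,z),v))[0]-[180,95])*3).round() for z in (141,182)], ((projw(S((0,0,141),v))[0]-[180,95])*3).round())
E
```

```text
all [622.5 -31.3] -4.1
[[0.4, -1.3], [-2.2, -2.0], [0.0, 1.1], [0.9, -1.0], [-1.9, -1.3], [-1.9, -0.2], [1.0, 0.4], [-2.7, -3.1], [-2.1, -3.6], [1.0, 0.1], [-1.2, 1.6], [0.4, -0.4]]
spindle [622.5 -31.3 141. ]
grip [463.9  65.3 100. ]
trig [475.3  37.5 100. ]
lever [565.    6.9 162. ]
pred c3 lever top/foot [array([198., 477.]), array([187., 524.])] [ 57. 556.]
wrist [624.6 -26.5] -2.55
[[-2.6, -0.8], [-0.1, -0.0], [0.7, 1.4], [0.9, 0.1]]
spindle [624.6 -26.5 141. ]
grip [463.5  65.8 100. ]
trig [475.6  38.2 100. ]
lever [566.2  10.2 162. ]
pred c3 lever top/foot [array([204., 483.]), array([194., 531.])] [ 66. 565.]
fixed [622.1 -33.1] -5.0
spindle [622.1 -33.1 141. ]
grip [465.2  65.9 100. ]
trig [476.   37.9 100. ]
lever [565.3   6.  162. ]
pred c3 lever top/foot [array([195., 477.]), array([184., 524.])] [ 53. 553.]
```

```bash
python3 - <<'E'
from h import *; from bench import arm
print(tool_delta([464,62,115],115.8,arm.read_state()))
E
```

```text
(array([-0.0076,  0.055 ,  0.2246]), np.float64(-0.8), array([-9.e-04, -3.e-04, -1.e+00]), np.float64(115.0))
```

```bash
python3 -m pendant '[[-0.004,0.028,0.02,0,0,-0.8,0.065],[-0.0036,0.027,0.03,0,0,0,0.065],[0,0,0.03,0,0,0,0.065],[0,0,0.03,0,0,0,0.065],[0,0,0,0,0,0,0.065],[0,0,0,0,0,0,0.065]]'
python3 - <<'E'
from h import *; from bench import arm
import cv2
s=arm.read_state();print(tool_delta([464,62,115],115.8,s))
d=arm.get_image("wrist"); W2=(d['fx'],d['cx'],d['cy'],d['xyz'],d['rotation'])
cv2.imwrite("pics/w1.png",cv2.resize(d["image"][100:400,130:430,::-1],(600,600)))
E
```

```text
clock: 2.75
position: [464.6, 61.1, 230.7]
ee_rot: [-0.223, 0.975, -0.0, 0.0]
contact_force: [-0.3, 0.0, 0.9]
gripper_width: 65.1
grasp_force: 0.0
(array([0.0002, 0.0012, 0.1157]), np.float64(-0.08), array([ 6.e-04, -7.e-04, -1.e+00]), np.float64(115.7))
```

View pics/w1.png

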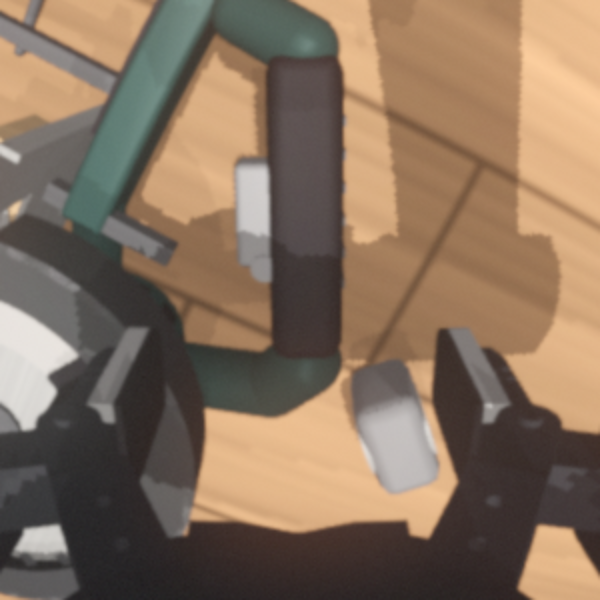

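The bar and trigger span x 235–342, centred between the fingertips at 150 and 437. The alignment looks good, so I'll descend.

```bash
python3 -m pendant '[[0,0.001,0.03,0,0,0,0.065],[0,0,0.03,0,0,0,0.065],[0,0,0.02,0,0,0,0.065],[0,0,0.015,0,0,0,0.065],[0,0,0.01,0,0,0,0.065],[0,0,0.01,0,0,0,0.065],[0,0,0,0,0,0,0.065],[0,0,0,0,0,0,0.065]]'
python3 - <<'E'
from h import *; from bench import arm
import cv2
s=arm.read_state();print(tool_delta([464,62,115],115.8,s),s['contact_force'])
a,b=[arm.get_image(n)["image"][:,:,::-1] for n in("scene","side")]
a=cv2.resize(a[120:270,200:350],(400,400),interpolation=cv2.INTER_CUBIC); b=cv2.resize(b[140:290,200:350],(400,400),interpolation=cv2.INTER_CUBIC)
cv2.imwrite("pics/g1.png",cv2.hconcat([a,b]))
E
```

```text
clock: 3.6
position: [464.4, 63.1, 115.6]
ee_rot: [-0.223, 0.975, 0.0, 0.001]
contact_force: [0.7, -0.1, 0.4]
gripper_width: 64.7
grasp_force: 0.0
(array([ 0.0008, -0.0008,  0.0006]), np.float64(-0.01), array([ 1.3e-03,  4.0e-04, -1.0e+00]), np.float64(115.8)) [ 0.68529706 -0.14134957  0.42036393]
```

View pics/g1.png

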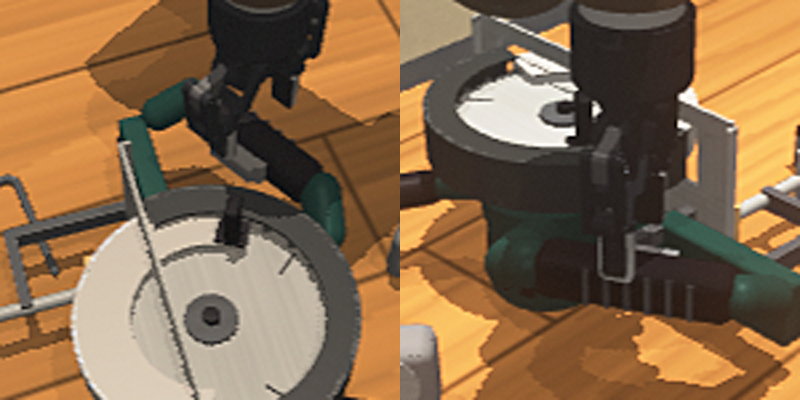

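Both fingers straddle the bar and trigger near the middle, free of contact. I'll squeeze in stages.

```bash
python3 -m pendant '[[0,0,0,0,0,0,0.055],[0,0,0,0,0,0,0.05],[0,0,0,0,0,0,0.048],[0,0,0,0,0,0,0.046],[0,0,0,0,0,0,0.045],[0,0,0,0,0,0,0.044],[0,0,0,0,0,0,0.043],[0,0,0,0,0,0,0.043]]'
```

```text
clock: 4.5
position: [463.8, 62.9, 114.9]
ee_rot: [-0.223, 0.975, -0.0, -0.0]
contact_force: [0.3, 0.4, 0.0]
gripper_width: 42.9
grasp_force: 0.0
```

```bash
python3 -m pendant '[[0,0,0,0,0,0,0.042],[0,0,0,0,0,0,0.041],[0,0,0,0,0,0,0.04],[0,0,0,0,0,0,0.04]]';  python3 - <<'E'
from h import *; from bench import arm
import cv2
s=arm.read_state();print(s['wrist_torque'],s['contact_force'])
a,b=[arm.get_image(n)["image"][:,:,::-1] for n in("scene","wrist")]
a=cv2.resize(a[120:220,230:330],(400,400),interpolation=cv2.INTER_CUBIC); b=cv2.resize(b[160:360,180:380],(400,400),interpolation=cv2.INTER_CUBIC)
cv2.imwrite("pics/g2.png",cv2.hconcat([a,b]))
E
```

```text
clock: 4.9
position: [463.8, 62.9, 114.9]
ee_rot: [-0.223, 0.975, 0.0, 0.0]
contact_force: [0.2, -0.0, -0.2]
gripper_width: 40.3
grasp_force: 0.0
[ 0.03373111  0.04231305 -0.0220192 ] [ 0.17450041 -0.01270445 -0.21239311]
```

View pics/g2.png

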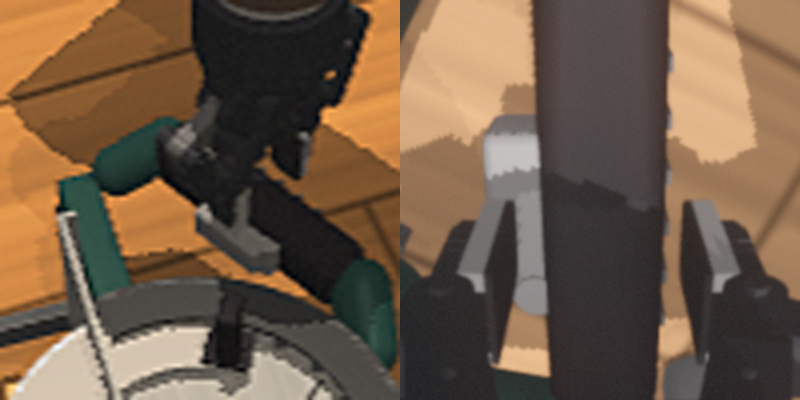

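The trigger looks fully out, with the fingertip possibly above or beside it. I'll check by projection.

```bash
python3 - <<'E'
from h import *; from bench import arm
s=arm.read_state(); d=arm.get_image("wrist"); W2=(d['fx'],d['cx'],d['cy'],d['xyz'],d['rotation'])
Rt=R.from_quat(s['ee_rot'])
sc=lambda P:((proj('scene',P)-[230,120])*4).round(); w=lambda P:((projw(P,W2)-[180,160])*2+[400,0]).round()
for x in(-11,0,11):
  for y in (-20,20):
    for z in (0,25):
      P=Rt.apply([x,y,z])+s['position']; print('tool',x,y,z,P.round(),sc(P)[0],w(P)[0])
v=(622.5,-31.3,np.radians(-4.2))
cb,sb=np.cos(np.radians(-150)),np.sin(np.radians(-150)); ca,sa=np.cos(np.radians(-60)),np.sin(np.radians(-60))
for l,t,z in ((-20,30,90),(-20,30,110),(24,30,90),(24,30,110),(68,-16,117),(68,16,117),(-68,-16,117),(-68,16,117)):
  P=S((-165+l*cb+t*ca,85+l*sb+t*sa,z),v); print('saw',l,t,z,sc(P)[0],w(P)[0])
E
```

```text
tool -11 -20 0 [482.  50. 115.] [247. 227.] [521. 267.]
tool -11 -20 25 [482.  50.  90.] [246. 253.] [530. 224.]
tool -11 20 0 [465.  86. 115.] [296. 184.] [678. 267.]
tool -11 20 25 [465.  86.  90.] [294. 211.] [668. 224.]
tool 0 -20 0 [472.  45. 115.] [232. 216.] [519. 229.]
tool 0 -20 25 [472.  45.  90.] [231. 242.] [529. 189.]
tool 0 20 0 [455.  81. 115.] [281. 173.] [680. 229.]
tool 0 20 25 [455.  81.  90.] [279. 200.] [670. 189.]
tool 11 -20 0 [463.  40. 115.] [217. 204.] [517. 189.]
tool 11 -20 25 [463.  40.  90.] [217. 231.] [527. 153.]
tool 11 20 0 [445.  76. 115.] [267. 162.] [682. 189.]
tool 11 20 25 [445.  76.  90.] [265. 189.] [671. 153.]
saw -20 30 90 [250. 273.] [506. 255.]
saw -20 30 110 [251. 252.] [497. 291.]
saw 24 30 90 [192. 227.] [498. 114.]
saw 24 30 110 [192. 206.] [486. 138.]
saw 68 -16 117 [192. 108.] [683. -43.]
saw 68 16 117 [153. 140.] [536. -44.]
saw -68 -16 117 [375. 245.] [660. 434.]
saw -68 16 117 [336. 281.] [553. 435.]
```

```bash
python3 - <<'E'
from h import *
Rt=R.from_quat([-.223,.975,0,0]); p=np.array([464.4,63.1,115.6])
for x in(-11,11):
  for y in (32,40):
    for z in (0,10,25):
      P=Rt.apply([x,y,z])+p; print(x,y,z,((proj('side',P)-[200,140])*400/150+[400,0]).round()[0])
v=(622.5,-31.3,np.radians(-4.2))
for l in (-68,68):
  P=S((-165-.866*l-8,85-.5*l+13.9,100),v);print(((proj('side',P)-[200,140])*400/150+[400,0]).round()[0])
E
```

```text
-11 32 0 [600. 284.]
-11 32 10 [600. 297.]
-11 32 25 [601. 316.]
-11 40 0 [596. 291.]
-11 40 10 [596. 304.]
-11 40 25 [597. 323.]
11 32 0 [633. 289.]
11 32 10 [633. 303.]
11 32 25 [633. 322.]
11 40 0 [629. 296.]
11 40 10 [630. 310.]
11 40 25 [630. 329.]
[523. 279.]
[724. 312.]
```

By projection in all three views the fingertips sit higher than planned, above the trigger. I'll reopen, lower 10 mm and squeeze again while watching the force.

```bash
python3 -m pendant '[[0,0,0,0,0,0,0.055],[0,0,0,0,0,0,0.062],[0,0,0,0,0,0,0.062],[0,0,0.005,0,0,0,0.062],[0,0,0.005,0,0,0,0.062],[0,0,0,0,0,0,0.062]]'; python3 -m pendant '[[0,0,0,0,0,0,0.052],[0,0,0,0,0,0,0.048],[0,0,0,0,0,0,0.046],[0,0,0,0,0,0,0.044],[0,0,0,0,0,0,0.043],[0,0,0,0,0,0,0.042],[0,0,0,0,0,0,0.042]]'
```

```text
clock: 5.65
position: [463.1, 62.6, 103.9]
ee_rot: [-0.223, 0.975, -0.0, -0.001]
contact_force: [-0.0, 0.0, 0.0]
gripper_width: 62.0
grasp_force: 0.0
clock: 6.35
position: [464.9, 62.1, 106.6]
ee_rot: [-0.224, 0.975, -0.001, 0.001]
contact_force: [0.7, -5.4, 8.6]
gripper_width: 42.0
grasp_force: 4.2
```

```bash
python3 -m pendant '[[0,0,0,0,0,0,0.052],[0,0,0,0,0,0,0.062],[0,0,0,0,0,0,0.062],[0,0,0.005,0,0,0,0.062],[0,0,0.004,0,0,0,0.062],[0,0,0,0,0,0,0.062]]'; python3 -m pendant '[[0,0,0,0,0,0,0.052],[0,0,0,0,0,0,0.048],[0,0,0,0,0,0,0.046],[0,0,0,0,0,0,0.044],[0,0,0,0,0,0,0.044]]'
```

```text
clock: 6.95
position: [463.1, 62.7, 94.9]
ee_rot: [-0.223, 0.975, -0.0, -0.001]
contact_force: [-0.1, -0.5, -0.0]
gripper_width: 62.1
grasp_force: 0.0
clock: 7.45
position: [463.2, 59.4, 96.9]
ee_rot: [-0.223, 0.975, -0.003, -0.002]
contact_force: [1.8, -16.3, 7.6]
gripper_width: 44.0
grasp_force: 7.7
```

```bash
python3 -m pendant '[[0,-0.003,0,0,0,0,0.044],[0,-0.002,0,0,0,0,0.044],[0,0,0,0,0,0,0.044]]'; python3 -m pendant '[[0,0,0,0,0,0,0.042],[0,0,0,0,0,0,0.041],[0,0,0,0,0,0,0.041]]'
```

```text
clock: 7.75
position: [465.1, 57.8, 96.9]
ee_rot: [-0.223, 0.975, -0.0, -0.001]
contact_force: [-4.3, -1.2, 9.5]
gripper_width: 44.3
grasp_force: 9.1
clock: 8.05
position: [464.5, 58.6, 97.3]
ee_rot: [-0.221, 0.975, 0.001, -0.001]
contact_force: [-8.6, 3.7, 14.2]
gripper_width: 41.5
grasp_force: 31.1
```

```bash
python3 -m pendant '[[0,0,0,0,0,0,0.040],[0,0,0,0,0,0,0.039],[0,0,0,0,0,0,0.039]]';python3 -m pendant '[[0,0,0,0,0,0,0.038],[0,0,0,0,0,0,0.036],[0,0,0,0,0,0,0.036],[0,0,0,0,0,0,0.036]]'
```

```text
clock: 8.35
position: [464.1, 59.1, 97.6]
ee_rot: [-0.22, 0.976, 0.001, -0.001]
contact_force: [-11.0, 6.9, 17.6]
gripper_width: 39.7
grasp_force: 50.8
clock: 8.75
position: [464.0, 59.1, 97.6]
ee_rot: [-0.219, 0.976, 0.001, -0.001]
contact_force: [-13.3, 7.7, 19.3]
gripper_width: 39.7
grasp_force: 61.7
```

The width stopped firmly at 39.7 mm under full grip, so the trigger is squeezed right in. I'll release and rise.

```bash
python3 -m pendant '[[0,0,0,0,0,0,0.045],[0,0,0,0,0,0,0.055],[0,0.003,0,0,0,0,0.064],[0,0,0,0,0,0,0.064],[0,0,-0.02,0,0,0,0.064],[0,0,-0.04,0,0,0,0.064],[0,0,-0.04,0,0,0,0.064],[0,0,-0.04,0,0,0,0.064],[0,0,-0.02,0,0,0,0.064],[0,0,0,0,0,0,0.064]]'; python3 - <<'E'
from h import *; from bench import arm
import cv2
s=arm.read_state(); print(tool_delta([564,4,265],56.3,s),s['joints'].round(2),s['contact_force'])
d=arm.get_image("wrist"); cv2.imwrite("pics/w2.png",d["image"][:,:,::-1])
E
```

```text
clock: 9.75
position: [466.4, 61.9, 259.3]
ee_rot: [-0.223, 0.975, 0.001, 0.004]
contact_force: [0.2, 0.7, -0.6]
gripper_width: 64.0
grasp_force: 0.0
(array([-0.0627, -0.0947, -0.0052]), np.float64(59.53), array([ 0.0072,  0.0029, -1.    ]), np.float64(115.8)) [ 0.48  0.09 -0.31  0.   -1.16 -1.6 ] [ 0.22186395  0.65945093 -0.58895814]
```

```bash
python3 -m pendant '[[-0.016,-0.024,-0.002,0,0,0,0.05],[-0.016,-0.024,-0.002,0,0,0,0.05],[-0.016,-0.024,0,0,0,0,0.05],[-0.015,-0.023,0,0,0,0,0.05],[0,0,0,0,0,-8.5,0.05],[0,0,0,0,0,-8.5,0.05],[0,0,0,0,0,-8.5,0.05],[0,0,0,0,0,-8.5,0.05],[0,0,0,0,0,-8.5,0.05],[0,0,0,0,0,-8.5,0.05],[0,0,0,0,0,-8.5,0.05]]'
python3 -m pendant '[[0,0,0,0,0,-8.5,0.05],[0,0,0,0,0,-8.5,0.05],[0,0,0,0,0,-8.5,0.05],[0,0,0,0,0,-8.5,0.05],[0,0,0,0,0,-8.5,0.05],[0,0,0,0,0,-8.5,0.05],[0,0,0,0,0,-8.5,0.05],[0,0,0,0,0,-1.3,0.05],[0,0,0,0,0,0,0.05],[0,0,0,0,0,0,0.05]]'
python3 - <<'E'
from h import *; from bench import arm
import cv2
s=arm.read_state(); print(tool_delta([564,4,265],56.3,s),s['joints'].round(2))
d=arm.get_image("wrist"); W2=(d['fx'],d['cx'],d['cy'],d['xyz'],d['rotation']);print(W2)
v=(622.5,-31.3,np.radians(-4.2))
for k,p in dict(foot=(-60,34,141),top=(-60,34,182),sp=(0,0,141)).items(): print(k,(projw(S(p,v),W2)[0]).round(1))
Rt=R.from_quat(s['ee_rot'])
for y in(-25,25):
  for z in(0,25): print(y,z,projw(Rt.apply([0,y,z])+s['position'],W2)[0].round(1))
cv2.imwrite("pics/w3.png",d["image"][:,:,::-1]); im=d["image"][:,:,::-1][130:380,150:410]
cv2.imwrite("pics/w3c.png",cv2.resize(im,None,fx=2.4,fy=2.4,interpolation=cv2.INTER_CUBIC))
E
```

```text
clock: 10.9
position: [561.8, 3.0, 257.5]
ee_rot: [-0.68, 0.734, 0.001, -0.002]
contact_force: [0.2, 0.1, -0.6]
gripper_width: 49.9
grasp_force: 0.0
clock: 11.9
position: [562.4, 3.0, 259.1]
ee_rot: [0.956, -0.293, -0.001, 0.0]
contact_force: [-0.0, -0.7, 0.2]
gripper_width: 49.5
grasp_force: 0.0
(array([ 0.0007, -0.0017, -0.0059]), np.float64(-0.33), array([-1.5e-03, -3.0e-04, -1.0e+00]), np.float64(-124.0)) [ 0.29  0.26 -0.1  -0.   -1.21  0.68]
(325.19226210127806, 278.83736743698927, 215.59559169053264, array([623.79658197, -39.05379292, 402.95769033]), array([-0.46387928,  0.87350722,  0.13027407, -0.06949691]))
foot [272.3 209.2]
top [271.2 224.8]
sp [271.5 126. ]
-25 0 [227.7 273.9]
-25 25 [234.1 253.9]
25 0 [327.9 273.9]
25 25 [321.8 254. ]
```

View pics/w3c.png

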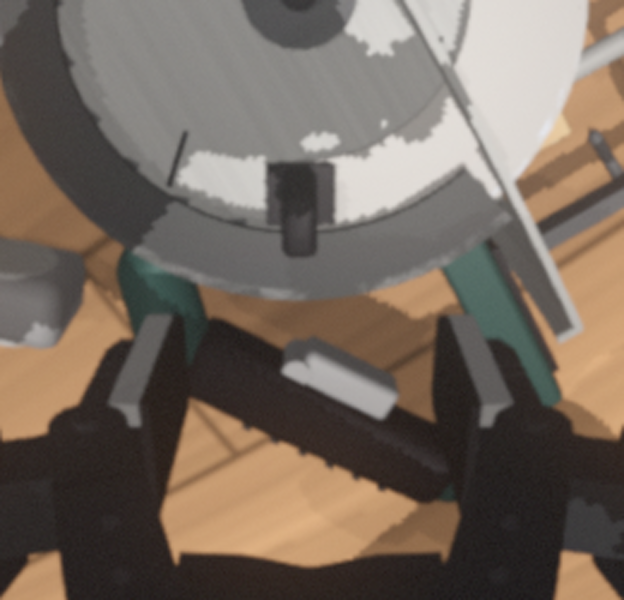

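The view shows the lever fin's top near crop (300,240), i.e. image (275,230), and the arbor at (275,131), both about 4 px off the prediction. That puts the lever about 2 mm to tool −y and 2.4 mm to tool −x. I'll centre on it and descend.

```bash
python3 -m pendant '[[-0.0024,-0.002,0.02,0,0,0,0.042],[0,0,0.03,0,0,0,0.042],[0,0,0.02,0,0,0,0.042],[0,0,0.008,0,0,0,0.042],[0,0,0,0,0,0,0.042],[0,0,0,0,0,0,0.042]]'
python3 -m pendant '[[0,0,0.005,0,0,0,0.042],[0,0,0.005,0,0,0,0.042],[0,0,0.004,0,0,0,0.042],[0,0,0,0,0,0,0.042],[0,0,0,0,0,0,0.042]]'; python3 - <<'E'
from h import *; from bench import arm
print(tool_delta([561.5,6,165],56.3,arm.read_state()))
E
```

```text
clock: 12.55
position: [562.6, 6.0, 183.0]
ee_rot: [0.957, -0.292, 0.001, -0.0]
contact_force: [-0.0, 0.4, 0.2]
gripper_width: 42.2
grasp_force: 0.0
clock: 13.05
position: [561.8, 5.9, 167.9]
ee_rot: [0.957, -0.292, -0.0, 0.0]
contact_force: [0.4, 0.3, 0.7]
gripper_width: 41.9
grasp_force: 0.0
(array([-0.0003,  0.0001,  0.0029]), np.float64(-0.22), array([-1.e-04, -1.e-04, -1.e+00]), np.float64(-123.9))
```

```bash
python3 -m pendant '[[0,0,0.002,0,0,0,0.034],[0,0,0,0,0,0,0.026],[0,0,0,0,0,0,0.02],[0,0,0,0,0,0,0.017],[0,0,0,0,0,0,0.017]]';python3 -m pendant '[[0,0,0,0,0,0,0.014],[0,0,0,0,0,0,0.012],[0,0,0,0,0,0,0.012]]'
```

```text
clock: 13.55
position: [561.9, 6.0, 166.0]
ee_rot: [0.957, -0.292, 0.0, -0.0]
contact_force: [-0.0, -0.7, 0.9]
gripper_width: 17.1
grasp_force: 0.0
clock: 13.85
position: [562.2, 6.4, 166.0]
ee_rot: [0.957, -0.292, 0.0, -0.0]
contact_force: [0.5, 2.8, -0.3]
gripper_width: 12.3
grasp_force: 1.1
```

```bash
python3 -m pendant '[[0,0,0,0,0,0,0.010],[0,0,0,0,0,0,0.006],[0,0,0,0,0,0,0.0],[0,0,0,0,0,0,0.0],[0,0,0,0,0,0,0.0]]'; python3 - <<'E'
from h import *; from bench import arm
s=arm.read_state(); print(s['joints'].round(3)); p=s['position'][:2]
c=np.array([618.5,-31.8]); r=p-c; print(np.hypot(*r),np.degrees(np.arctan2(r[1],r[0])), tool_delta([0,0,0],56.3,s)[3])
E
```

```text
clock: 14.35
position: [562.4, 6.8, 166.2]
ee_rot: [0.957, -0.291, 0.001, -0.001]
contact_force: [1.3, 5.5, -0.0]
gripper_width: 9.1
grasp_force: 59.6
[ 0.3    0.333 -0.241 -0.001 -0.995  0.68 ]
68.06792832370238 145.45712835417297 -123.9
```

Lever gripped. Now swing along the arc at 4°/row, with the centre 69 mm along tool +x.

```bash
python3 -m pendant '[[0.0001,-0.0024,0,0,0,2,0],[0.0002,-0.0048,0,0,0,4,0],[0.0002,-0.0048,0,0,0,4,0],[0.0002,-0.0048,0,0,0,4,0],[0.0002,-0.0048,0,0,0,4,0],[0,0,0,0,0,0,0],[0,0,0,0,0,0,0]]'; python3 - <<'E'
from h import *; from bench import arm
s=arm.read_state(); p=s['position'][:2]
c=np.array([618.5,-31.8]); r=p-c; print(np.hypot(*r),np.degrees(np.arctan2(r[1],r[0])), tool_delta([0,0,0],56.3,s)[3],R.from_quat(s['ee_rot']).inv().apply(s['contact_force']),s['wrist_torque'])
E
```

```text
clock: 15.05
position: [576.3, 22.2, 166.2]
ee_rot: [0.9, -0.437, -0.0, 0.0]
contact_force: [-1.4, 4.6, 2.8]
gripper_width: 9.5
grasp_force: 60.2
68.50429508993352 128.00841513807867 -141.8 [-4.4801503  -1.80221508 -2.82984773] [1.49402032 0.50310499 0.60693515]
```

```bash
cat > prof.py <<'E'
from h import *; from bench import arm
import cv2
a=cv2.imread("pics/scene0.png",0); d=arm.get_image("scene")["image"]; b=cv2.cvtColor(d,cv2.COLOR_RGB2GRAY)
az=np.arange(-180,180,6)
def prof(im,r):
    P=np.array([S((r*np.cos(np.radians(t)),r*np.sin(np.radians(t)),136),(618.5,-31.8,np.radians(-4.2)))[0] for t in az])
    u=proj('scene',P).astype(np.float32); return cv2.remap(im,u[:,0].copy(),u[:,1].copy(),cv2.INTER_LINEAR).ravel()
for r in (70,90):
    print(r); [print(t,x,y,end=' | ') for t,x,y in zip(az,prof(a,r),prof(b,r))]; print()
E
python3 prof.py
```

```text
70
-180 194 189 | -174 194 203 | -168 194 203 | -162 195 203 | -156 121 128 | -150 191 201 | -144 195 204 | -138 195 204 | -132 195 204 | -126 196 205 | -120 197 205 | -114 198 206 | -108 197 206 | -102 198 207 | -96 198 207 | -90 197 208 | -84 199 207 | -78 200 208 | -72 201 210 | -66 200 209 | -60 201 210 | -54 201 210 | -48 202 210 | -42 202 211 | -36 203 212 | -30 203 153 | -24 78 92 | -18 204 193 | -12 181 189 | -6 179 188 | 0 177 186 | 6 180 188 | 12 178 187 | 18 111 76 | 24 181 109 | 30 180 109 | 36 179 109 | 42 177 108 | 48 177 110 | 54 180 110 | 60 179 111 | 66 180 111 | 72 181 113 | 78 180 113 | 84 182 113 | 90 183 114 | 96 182 113 | 102 180 113 | 108 115 72 | 114 177 99 | 120 173 99 | 126 175 23 | 132 175 21 | 138 169 20 | 144 30 115 | 150 22 104 | 156 36 105 | 162 174 104 | 168 193 105 | 174 193 148 | 
90
-180 73 72 | -174 74 72 | -168 74 78 | -162 117 124 | -156 192 201 | -150 193 203 | -144 194 203 | -138 194 203 | -132 194 204 | -126 195 204 | -120 196 205 | -114 196 205 | -108 197 206 | -102 198 206 | -96 198 207 | -90 199 208 | -84 199 208 | -78 201 210 | -72 200 210 | -66 202 210 | -60 202 210 | -54 203 211 | -48 204 213 | -42 204 213 | -36 204 213 | -30 204 145 | -24 205 189 | -18 91 96 | -12 77 82 | -6 85 90 | 0 85 89 | 6 83 88 | 12 83 88 | 18 82 87 | 24 82 87 | 30 81 85 | 36 79 85 | 42 78 86 | 48 78 43 | 54 77 44 | 60 76 44 | 66 75 43 | 72 76 44 | 78 76 44 | 84 75 44 | 90 74 44 | 96 74 44 | 102 74 44 | 108 75 44 | 114 73 45 | 120 74 41 | 126 73 66 | 132 74 32 | 138 73 66 | 144 74 20 | 150 27 43 | 156 50 73 | 162 74 73 | 168 74 74 | 174 72 72 |
```

The profile shows the lever dark band moving from az 144–156 to 126–138, so the guard has followed by 18°. I'll continue.

```bash
python3 -m pendant '[[0.0002,-0.0048,0,0,0,4,0],[0.0002,-0.0048,0,0,0,4,0],[0.0002,-0.0048,0,0,0,4,0],[0.0002,-0.0048,0,0,0,4,0],[0.0002,-0.0048,0,0,0,4,0],[0,0,0,0,0,0,0]]'; python3 -m pendant '[[0.0002,-0.0048,0,0,0,4,0],[0.0002,-0.0048,0,0,0,4,0],[0.0002,-0.0048,0,0,0,4,0],[0.0002,-0.0048,0,0,0,4,0],[0.0001,-0.0036,0,0,0,3,0],[0.0001,-0.0036,0,0,0,3,0],[0,0,0,0,0,0,0],[0,0,0,0,0,0,0],[0,0,0,0,0,0,0]]'; python3 - <<'E'
from h import *; from bench import arm
s=arm.read_state(); p=s['position'][:2]
c=np.array([618.5,-31.8]); r=p-c; print(np.hypot(*r),np.degrees(np.arctan2(r[1],r[0])), tool_delta([0,0,0],56.3,s)[3],R.from_quat(s['ee_rot']).inv().apply(s['contact_force']),s['joint_vel'].round(3))
E
sed -i 's/-180,180,6/-60,186,2/; s/(70,90)/(70,)/' prof.py; python3 prof.py
```

```text
clock: 15.7
position: [597.9, 34.3, 166.2]
ee_rot: [0.81, -0.587, -0.0, -0.001]
contact_force: [-2.7, 8.1, 3.6]
gripper_width: 9.2
grasp_force: 60.3
clock: 16.6
position: [624.5, 38.2, 166.2]
ee_rot: [-0.684, 0.73, 0.0, 0.002]
contact_force: [0.6, 10.3, 1.3]
gripper_width: 9.3
grasp_force: 60.1
70.28148473098496 85.13737773082735 176.2 [-10.29284047   0.06402818  -1.28523113] [ 0.     0.001 -0.001 -0.     0.     0.002]
70
-60 201 197 | -58 201 195 | -56 201 197 | -54 201 200 | -52 201 199 | -50 202 197 | -48 202 195 | -46 203 197 | -44 202 200 | -42 202 200 | -40 203 198 | -38 202 197 | -36 203 198 | -34 203 199 | -32 203 190 | -30 203 185 | -28 198 187 | -26 169 166 | -24 78 93 | -22 134 147 | -20 190 197 | -18 204 196 | -16 200 196 | -14 180 196 | -12 181 193 | -10 184 195 | -8 182 193 | -6 179 190 | -4 180 192 | -2 179 191 | 0 177 187 | 2 179 190 | 4 182 193 | 6 180 190 | 8 177 189 | 10 177 186 | 12 178 189 | 14 178 191 | 16 172 182 | 18 111 92 | 20 150 86 | 22 184 113 | 24 181 112 | 26 178 110 | 28 179 110 | 30 180 110 | 32 182 112 | 34 181 111 | 36 179 109 | 38 180 112 | 40 181 
[... 256 characters left out ...]
180 107 | 82 181 18 | 84 182 24 | 86 182 26 | 88 182 24 | 90 183 17 | 92 182 40 | 94 182 91 | 96 182 81 | 98 181 81 | 100 181 58 | 102 180 31 | 104 182 5 | 106 183 64 | 108 115 99 | 110 116 99 | 112 179 108 | 114 177 107 | 116 174 106 | 118 173 104 | 120 173 104 | 122 174 99 | 124 174 102 | 126 175 170 | 128 177 193 | 130 177 192 | 132 175 190 | 134 178 191 | 136 184 192 | 138 169 191 | 140 95 191 | 142 50 192 | 144 30 191 | 146 19 190 | 148 20 192 | 150 22 191 | 152 20 191 | 154 19 191 | 156 36 191 | 158 38 191 | 160 93 191 | 162 174 191 | 164 189 191 | 166 194 190 | 168 193 191 | 170 192 191 | 172 193 192 | 174 193 191 | 176 193 191 | 178 193 191 | 180 194 191 | 182 194 191 | 184 193 191 |
```

The angle checks agree on 60° ± 0.5°: tool yaw turned 59.8°, the chord gives about 60.3°, and the chord direction matches. The joints are at rest and the grip holds at 60 N, so I'm handing in.

```bash
python3 -m pendant '[[0,0,0,0,0,0,0],[0,0,0,0,0,0,0],[0,0,0,0,0,0,0],[0,0,0,0,0,0,0],[0,0,0,0,0,0,0]]'; python3 -c "
from bench import arm
print(arm.job_done())"
```

```text
clock: 17.15
position: [624.4, 38.2, 166.2]
ee_rot: [-0.684, 0.73, 0.0, 0.002]
contact_force: [-0.1, 9.7, 1.6]
gripper_width: 9.2
grasp_force: 60.1
the job is handed in; nothing more can be done
None
```

Job handed in at 17.2 s: the trigger was squeezed to its stop (39.7 mm across bar and trigger) and let go, though I did not look again to see it spring back; the guard is held steady by its lever at about 60° (measured 59.8–60.6°), and the arm never went near the loose bench items.

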